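# Shim the rocking brake-disc gauge stand

### The arm

A 7-joint arm with a two-finger parallel gripper is mounted at the origin on the work surface. World frame = base frame: x ahead of the robot, y to its left, z up, the work surface at z = 0. Lengths are in m, angles in rad, forces in N, time in s.
With the tool pointing down it reaches from about 0.4 to 0.85 m from the base axis. Payload 10.4 kg.
Tool frame: the origin (TCP) lies between the finger pads; the fingertips stand tips_ahead ahead of it and the grasp point (between the pads) lies 11 mm behind it (tips_ahead is the distance from the TCP to the fingertips, in m); z points along the fingers, x is the direction in which the jaws open and shut, and the axes are right-handed (so a half turn about z gives the same grasp; the last joint's range is limited). The gripper opens to 87 mm and grips with 3 to 60 N. Pads are 19 mm wide; open, the fingers measure 117 mm over their backs; the gripper's body (75 mm by 190 mm) begins 51 mm behind the grasp point.
Start: joints at [1.114, 0.332, -0.065, 1.46, 0.022, 1.35, -0.088], TCP at [0.263, -0.567, 0.231] pointing down, gripper open.
Joint ranges: [-2.6, 2.6], [-0.5, 2.12], [-1.47, 1.34], [0.16, 2.42], [-1.27, 4.41], [0.06, 2.06], [-2.6, 2.6]. Speed limits (rad/s): [2.22, 2.22, 2.79, 2.79, 3.14, 3.14, 3.14].

### API

Orientations are given as a unit quaternion [x, y, z, w].
In Python, from bench import read_state, camera, close_job, tips_ahead gives the robot as it stands.
- The arm moves only by the tool arm_command, never from a script. Its argument "commands" is a list that holds one entry, the list of rows, each a list of 7 numbers: the turn, a rotation vector about the tool's x, y, z in rad, then the shift along the tool's x, y, z in m, then the opening in per cent of the stroke, from 0 (shut) to 100 (fully open). In form: [[[rx, ry, rz, x, y, z, claw], ...]]. A call has 1 to 20 rows; each row shifts and turns the commanded pose from where the row before left it, along the tool's axes as they then stand; what a row does not reach is not made up. A row lasts 1/8 s, in which the tool goes at most 62.5 mm and 10.7 degrees, less where a joint would pass 70% of its speed; a pose out of reach is approached as far as the arm can. A call with a gripper value outside its range is refused whole. The fingers move at their own pace and stop on an object; "newtons" is the grip in N (left out, the last holds). Time passes only in rows, so rows that do not move let the fingers close. It gives the time, the measured TCP pose, the force and the opening at its end, in the units of the state.
- read_state(): the state, without advancing time (a new reading comes with each control period).
- camera(name): name is "scene" or "side" or "wrist"; returns a dict with "frame" (400x640x3 uint8, red, green, blue), "vfov" (degrees; the focal length in pixels is half the picture's height over the tangent of half this angle, whatever the lens; pixels are square), "cx", "cy" (the principal point, pixels), "R" (3x3) and "t" (3): a world point X has camera coordinates R X + t. Camera axes: x right, y down, z forward; pixel columns grow to the right and rows downward; lengths in m; the calibration is good to about 2 mm. The wrist camera is an equidistant fisheye: a pixel r from the principal point sees the ray r / f radians off the axis. A picture is of the moment at which its call begins. There is no depth.
- close_job(): hands the job in, once; it reports no verdict.
The state is a dict: "time": time; "joint_positions": joint angles; "joint_vel": joint speeds; "joint_torque": joint torques, N m; "ee_pos": TCP position; "eef_rot": TCP orientation; "ft_force": force on the tool from outside, world axes, zero at the start; "torque": the same for the moment, N m; "width": finger opening in m.
Only numpy, scipy, OpenCV 4.12 (cv2) and the standard library are available. Lean on these libraries where they do the work, as an engineer would, in place of code of your own. Each camera call takes 0.05 s, during which the arm holds its last target.

### The job

The brake-disc gauge stand rocks because one of its four feet is too short and hangs clear of the bench. Push the wooden wedge along the bench, thin end first, under that short foot until it is wedged tight and the stand no longer rocks, then press down on the round cap above that foot with a fingertip to check that the corner stays up, and leave the wedge in place. Only push and press: do not lift the wedge, shove the stand out of its place or disturb the other things on the bench.

Things in the scene. Friction and masses are not known exactly. Their poses are not given: they have to be found in the camera images.
- stand: Gauge stand, 5 kg, loose, level at the start. Dark steel plate 240 (x) x 300 (y) x 14 mm, top 56 mm above the bench, on feet at x = +-100, y = +-130 mm; the foot at x +100, y -130 is 10 mm short, and about 10 N pressed there rocks the unshimmed stand. On it lie a brake disc (210 mm diameter, rim to 29, hub to 73 mm above the plate) and, at x -75, y +115, a 160 mm column. Origin: plate centre at bench level.
- short_foot (a point): Lowest point of the short foot, on its axis: a dark steel rounded end (sphere of 12 mm radius under a 14 mm stem), hanging 10 mm above the bench. The other three feet have flat 28 mm pads on the bench.
- foot_cap (a point): Centre of the upper face of the round steel cap (24 mm diameter, 8 mm high) above the short foot, 64 mm above the bench: the place to press. It is fixed to the plate; the brake disc's rim is 59 mm from its centre.
- wedge: Plain wooden wedge, loose, 70 g, 130 mm long (x), 50 mm wide (y), 21 mm high at the heel (x -65) sloping evenly to 2 mm at the thin end (x +65). Origin: centre of the flat underside. The thin end starts pointing at the short foot within about 0.3 rad. Slides freely under 1 N; 10 mm high at x +10, where the foot begins to bear on it and the push rises steeply: 6 to 12 N makes it tight, and it sticks by friction.
- socket: Bystander: steel socket, upright tube 28 mm in diameter, 35 mm high. Origin: centre of its underside.
- packer: Bystander: flat wooden packing block 60 x 60 x 20 mm, not tapered. Origin: centre of its underside.
- brake_pad: Bystander: brake pad 100 x 45 x 15 mm, dark. Origin: centre of its underside.
- wrench: Bystander: open wrench 190 mm long lying along its x.
- screwdriver: Bystander: screwdriver 200 mm long lying along its x.
- grease_can: Bystander: plain metal can 66 mm in diameter, 110 mm high, upright. Origin: centre of its underside.
- mug: Bystander: white mug 80 mm in diameter, 85 mm high, upright. Origin: centre of its underside.

How it is judged:
On the way, in this order (a step that is already met when the one before it is completed fails the run):
1. the wedge is tight under the short foot (y of short_foot in the frame of wedge between -0.024 and 0.024 m and x of short_foot in the frame of wedge between -0.02 and 0.03 m and contact force between wedge and stand above 0.3 N and angle between stand's own z axis and vertical below 0.02 rad), for 0.2 s.
2. the cap above the short foot is pressed down with at least 3 N and the corner stays up (y of short_foot in the frame of wedge between -0.024 and 0.024 m and x of short_foot in the frame of wedge between -0.02 and 0.03 m and angle between stand's own z axis and vertical below 0.02 rad and contact force between the fingers and stand above 3 N and horizontal distance between the grasp point and foot_cap below 0.06 m and contact force between wedge and stand above 2 N), for 0.15 s.
At the end, for the whole second after the job is handed in: The short foot bears on the wedge (at least 0.3 N), within 24 mm of the wedge's centre line and 20 mm behind to 30 mm ahead of its middle; the stand is level within 0.02 rad, within 30 mm of its starting place and at rest, the wedge flat on the bench and at rest (all of step 1 and angle between wedge's own z axis and vertical below 0.06 rad and height (world z) of wedge below 0.01 m and distance of stand from where it was at the start of the episode below 0.03 m and linear speed of each of stand, wedge below 0.01 m/s); the robot touches nothing.
It fails at once if the wedge is lifted off the bench (height (world z) of wedge above 0.015 m or angle between wedge's own z axis and vertical above 0.3 rad).
It fails at once if the stand is shoved more than 30 mm or tipped (distance of stand from where it was at the start of the episode above 0.03 m or angle between stand's own z axis and vertical above 0.15 rad).
It fails at once if a bystander is moved more than 30 mm (distance of any of socket, packer, brake_pad, wrench, screwdriver, grease_can, mug from where it was at the start of the episode above 0.03 m).
It also fails if it takes over 48 s, if anything falls off the work surface, if the arm or the gripper's body presses on something with over 40 N, if the wrist force passes 120 N, or if a joint passes its speed limit or range.

## Working session

There is one attempt and no reset: what is moved stays moved. The work goes in short steps, Python scripts to look and compute and a tool call to move; the robot and the scene stay as the last step left them, time stands still between calls to the robot, and variables do not carry over. Pictures are saved under pics/ and viewed, and the job is handed in when it is done.

Besides the shell and the picture viewer there is one more tool, called after "Emit:" as name([rows], argument=value, ...), one row to a line, values as JSON. arm_command: Moves the arm, as the interface text tells. Its arguments: {"type":"object","properties":{"commands":{"type":"array"},"newtons":{"type":"number"}},"required":["commands"]}

```bash
mkdir -p pics; ls; python3 - <<'E'
from bench import *
import cv2
s=read_state();print({k:s[k] for k in('time','ee_pos','eef_rot','ft_force','width')},tips_ahead)
import pickle
d={}
for n in('scene','side','wrist'):
    c=camera(n);d[n]=c;cv2.imwrite(f'pics/{n}0.png',c['frame'][:,:,::-1]);print(n,c['vfov'],c['cx'],c['cy'],c['R'],c['t'])
pickle.dump(d,open('cams0.pkl','wb'))
E
```

```text
pics
{'time': 0.0, 'ee_pos': array([ 0.26253308, -0.56677383,  0.22974911]), 'eef_rot': array([ 8.42714052e-01, -5.38360944e-01, -6.28259307e-04, -3.55790416e-04]), 'ft_force': array([ 0.30271675, -0.62249999,  0.09652401]), 'width': 0.08703972679361788} 0.008
scene 46.34016495478676 317.29965508420395 196.5223999834585 [[-0.63233025  0.77466469 -0.00728531]
 [ 0.52189315  0.41901461 -0.74300356]
 [-0.57252597 -0.47362578 -0.66924781]] [ 0.38429076 -0.26022757  1.5741687 ]
side 45.78929608947121 327.8547241018905 206.10504952611694 [[-0.99809506 -0.06164425  0.00249735]
 [-0.04874656  0.76316101 -0.64436716]
 [ 0.03781565 -0.64326142 -0.76471218]] [0.61279039 0.06970841 1.38198069]
wrist 65.70646984690485 322.0787752069619 201.36322049477397 [[ 0.42066277 -0.90721593 -0.00144459]
 [-0.87964685 -0.40826792  0.24400559]
 [-0.22195554 -0.10137334 -0.96977275]] [-0.62249463 -0.03002349  0.39020861]
```

View pics/scene0.png

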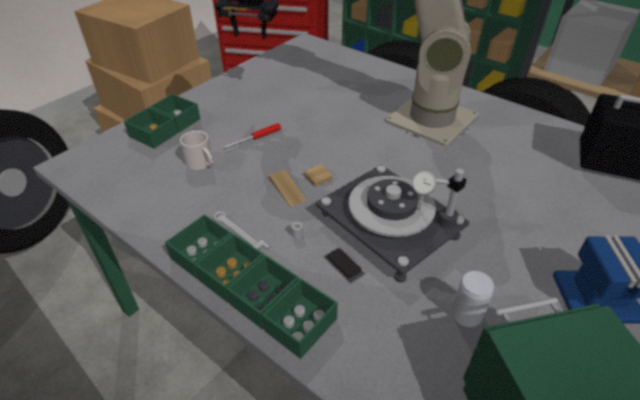

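View pics/side0.png

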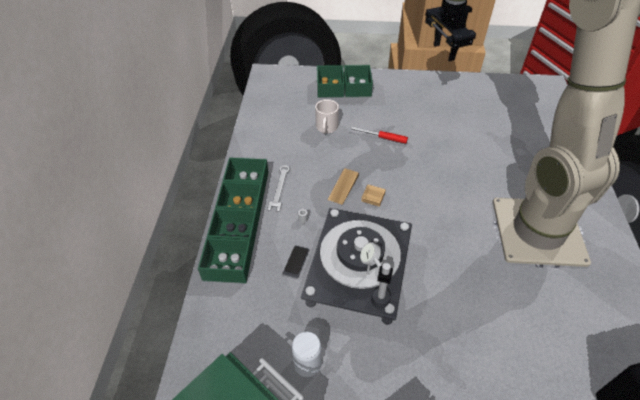

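View pics/wrist0.png

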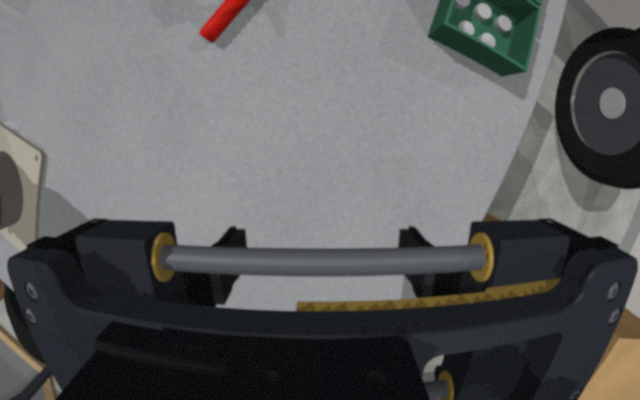

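The scene picture shows the wedge at (287,187), packer at (318,175), socket at (297,232) and the near-left cap at (326,201). In the side view the wedge is at (343,186) and the short-foot corner's cap is at (335,213). I'll zoom in next.

```bash
python3 - <<'E'
import pickle,cv2
d=pickle.load(open('cams0.pkl','rb'))
a=d['side']['frame'][150:330,270:430,::-1];cv2.imwrite('pics/side_z.png',cv2.resize(a[:120],None,fx=5,fy=5,interpolation=cv2.INTER_CUBIC))
a=d['scene']['frame'][150:270,250:410,::-1];cv2.imwrite('pics/scene_z.png',cv2.resize(a,None,fx=5,fy=5,interpolation=cv2.INTER_CUBIC))
E
```

```text
(no output)
```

View pics/side_z.png

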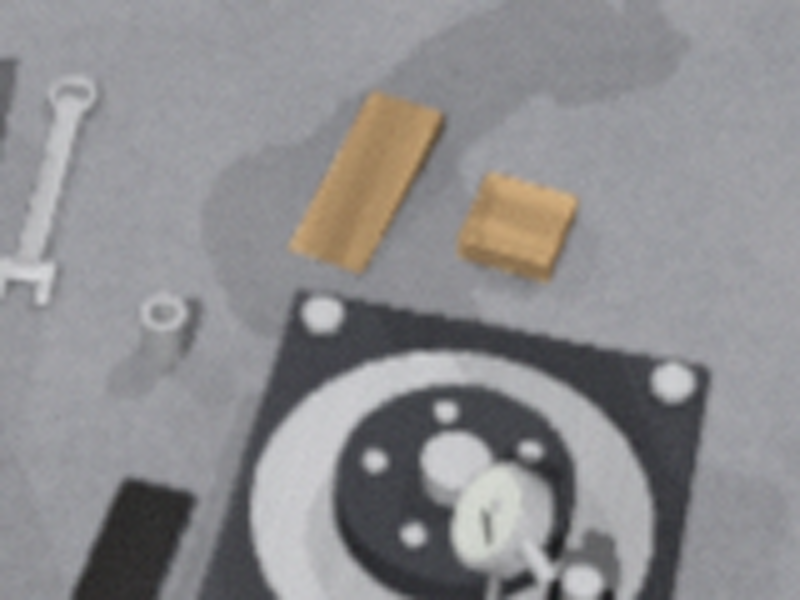

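View pics/scene_z.png

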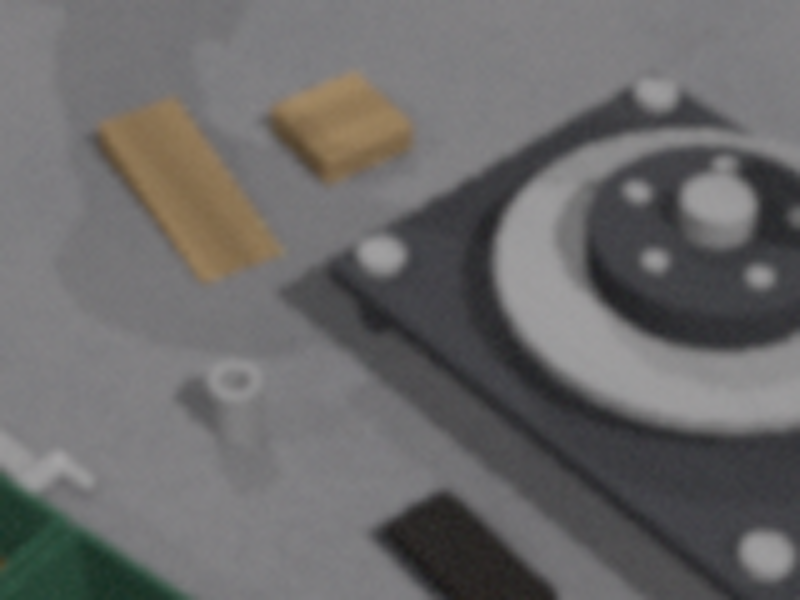

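```bash
cat > h.py <<'E'
import numpy as np,cv2
from scipy.optimize import least_squares
def proj(c,X):
    X=np.atleast_2d(X);p=X@np.array(c['R']).T+c['t'];f=200/np.tan(np.radians(c['vfov']/2))
    return p[:,:2]/p[:,2:]*f+[c['cx'],c['cy']]
def back(c,uv,z):
    f=200/np.tan(np.radians(c['vfov']/2));R=np.array(c['R']);r=R.T@np.array([(uv[0]-c['cx'])/f,(uv[1]-c['cy'])/f,1]);o=-R.T@c['t']
    return o+r*(z-o[2])/r[2]
def pts(p,L):
    L=np.array(L,float);c,s=np.cos(p[2]),np.sin(p[2])
    return np.c_[p[0]+c*L[:,0]-s*L[:,1],p[1]+s*L[:,0]+c*L[:,1],L[:,2]]
def fit(obs,x0):
    # obs: list of (cam, localpts, pix)
    r=lambda p:np.concatenate([(proj(c,pts(p,L))-np.array(u)).ravel() for c,L,u in obs])
    s=least_squares(r,x0,loss='soft_l1');return s.x,r(s.x).reshape(-1,2)
E
python3 - <<'E'
import pickle
from h import *
d=pickle.load(open('cams0.pkl','rb'))
zs=lambda a:np.array(a)/5+[270,150]
zc=lambda a:np.array(a)/5+[250,150]
S,C=d['side'],d['scene']
caps=[[.1,-.13,.064],[-.1,-.13,.064],[.1,.13,.064]]
us=np.r_[zs([[322,314],[673,382]]),[[310,291]]];uc=zc([[381,255],[656,93],[766,554]])
st,r=fit([(S,caps,us),(C,caps,uc)],[.6,0,0]);print('stand',st,r.round(1).tolist())
foot=pts(st,[[.1,-.13,.01]])[0];print('foot',foot)
for sgn,nm in((1,'both'),):
  W=[[-.065,-.025,.021],[-.065,.025,.021],[.065,.025,.002],[.065,-.025,.002]]
  ws=zs([[442,114],[372,93],[290,250],[360,272]]);wc=zc([[178,98],[98,135],[210,282],[285,250]])
  for k in (0,1):
    o=[0,1,2,3] if k==0 else [1,0,3,2]
    p,r=fit([(S,W,ws[o]),(C,W,wc[o])],[foot[0]-.02,foot[1]-.14,1.6]);print('wedge',p,r.round(1).tolist())
    c,s=np.cos(p[2]),np.sin(p[2]);dd=foot[:2]-p[:2];print('foot in wedge',c*dd[0]+s*dd[1],-s*dd[0]+c*dd[1])
print('socket',back(S,zs([162,312]),.035),back(C,zc([235,380]),.035))
print('packer',[back(S,zs(q),.02).round(3).tolist() for q in ([488,175],[578,205],[548,258],[460,240])],[back(C,zc(q),.02).round(3).tolist() for q in ([355,72],[412,132],[330,165],[270,118])])
E
```

```text
stand [ 0.52011954  0.16684887 -0.18286137] [[-0.2, -1.3], [-0.2, -1.3], [-0.2, -1.3], [0.5, 0.0], [0.7, 0.1], [1.0, 0.5]]
foot [0.59481257 0.02083191 0.01      ]
wedge [ 0.575049   -0.12993761  1.90007123] [[-28.8, -2.5], [0.3, -1.2], [28.7, 0.9], [-1.0, -0.2], [-22.5, 16.4], [1.1, -1.9], [21.6, -16.0], [0.1, 1.9]]
foot in wedge 0.13627905150970968 -0.06745418044119672
wedge [ 0.57389485 -0.12996845  1.21860299] [[-0.5, -1.3], [0.0, -1.0], [0.6, -0.1], [-0.5, -0.7], [0.4, -1.4], [0.1, 0.3], [1.2, 0.9], [0.1, 1.0]]
foot in wedge 0.14875970795131738 0.0323859361156205
socket [0.68783675 0.0061336  0.035     ] [0.68767801 0.00072004 0.035     ]
packer [[0.498, -0.128, 0.02], [0.443, -0.107, 0.02], [0.462, -0.063, 0.02], [0.515, -0.074, 0.02]] [[0.444, -0.12, 0.02], [0.466, -0.06, 0.02], [0.518, -0.078, 0.02], [0.507, -0.131, 0.02]]
```

Emit:
arm_command([
  [[0,0,-0.156,0,0,0,20],[0,0,-0.156,0,0,0,20],[0,0,-0.156,0,0,0,20],[0,0,-0.156,0,0,0,20],[0,0,-0.156,0,0,0,20],[0,0,-0.156,0,0,0,20],[0,0,0,0.021,-0.038,0,20],[0,0,0,0.021,-0.038,0,20],[0,0,0,0.021,-0.038,0,20],[0,0,0,0.021,-0.038,0,20],[0,0,0,0.021,-0.038,0,20],[0,0,0,0.021,-0.038,0,20],[0,0,0,0.021,-0.038,0,20],[0,0,0,0.021,-0.038,0,20],[0,0,0,0.021,-0.038,0,20],[0,0,0,0.021,-0.038,0,20],[0,0,0,0,0,0.04,20],[0,0,0,0,0,0.04,20],[0,0,0,0,0,0.04,20],[0,0,0,0,0,0,20]],
])

```text
time: 2.65
ee_pos: [0.5423, -0.236, 0.1076]
eef_rot: [0.995, -0.1, -0.003, -0.001]
ft_force: [0.5, 0.4, -0.3]
width: 0.0175
```

Emit:
arm_command([
  [[0,0,0,0,0,0.03,20],[0,0,0,0,0,0.03,20],[0,0,0,0,0,0.024,20],[0,0,0,0,0,0.01,20],[0,0,0,0,0,0,20]],
])

```text
time: 3.28
ee_pos: [0.5448, -0.2369, 0.0175]
eef_rot: [0.995, -0.1, 0.0, 0.0]
ft_force: [0.3, 0.2, 0.2]
width: 0.0174
```

```bash
cat > shot.py <<'E'
import sys,pickle,cv2
from bench import *
k=sys.argv[1];d={}
for n in('scene','side','wrist')[:int(sys.argv[2]) if len(sys.argv)>2 else 2]:d[n]=camera(n)
pickle.dump(d,open(f'cams{k}.pkl','wb'))
cv2.imwrite(f'pics/z{k}_side.png',cv2.resize(d['side']['frame'][140:260,270:430,::-1],None,fx=5,fy=5,interpolation=cv2.INTER_CUBIC))
cv2.imwrite(f'pics/z{k}_scene.png',cv2.resize(d['scene']['frame'][130:250,240:400,::-1],None,fx=5,fy=5,interpolation=cv2.INTER_CUBIC))
s=read_state();print(s['time'],s['ee_pos'],s['ft_force'])
E
python3 shot.py 1
```

```text
3.375 [ 0.54528785 -0.23705119  0.01807684] [ 0.13620609 -0.41248545  0.12348812]
```

View pics/z1_side.png

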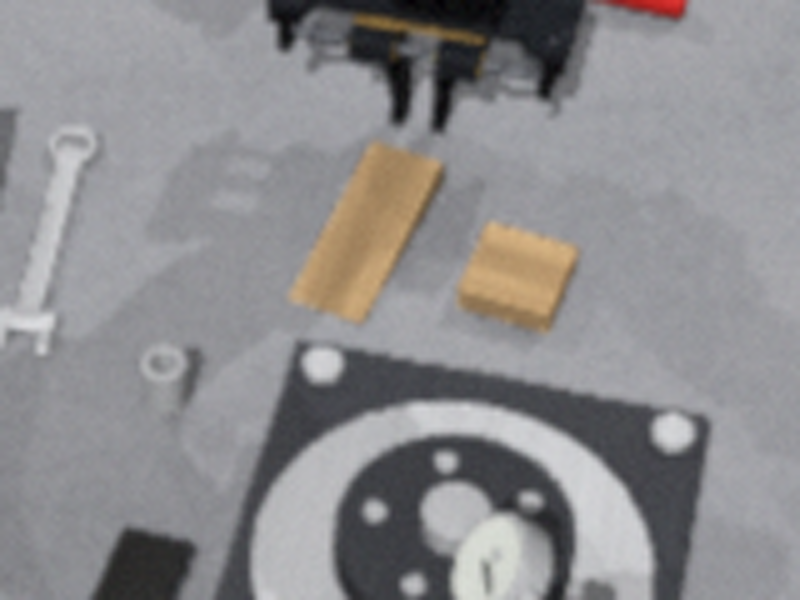

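View pics/z1_scene.png

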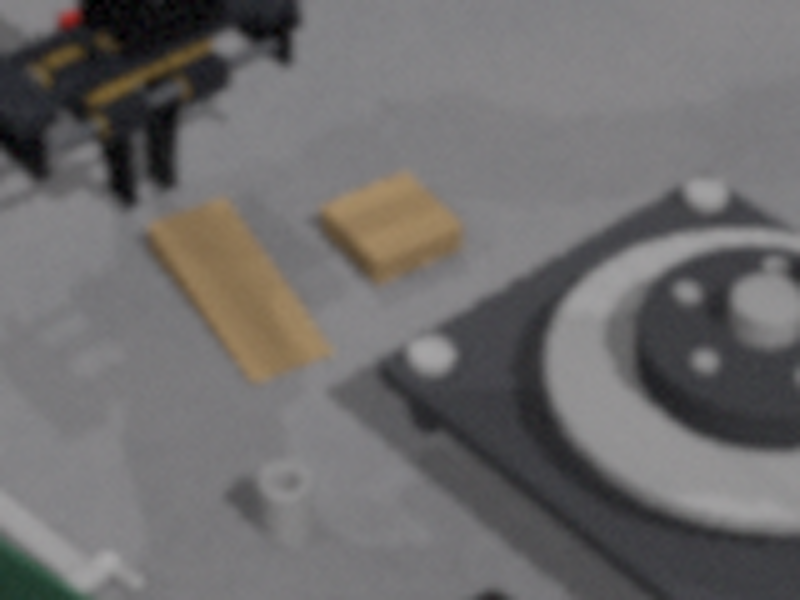

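The fingertips are now just behind the heel: side zoom tips at (420,125), heel at (405,155). Next is the first part of the push, along tool −y.

Emit:
arm_command([
  [[0,0,0,0,-0.008,0.004,20],[0,0,0,0,-0.008,0,20],[0,0,0,0,-0.008,0,20],[0,0,0,0,-0.008,0,20],[0,0,0,0,-0.006,0,20],[0,0,0,0,-0.006,0,20],[0,0,0,0,-0.006,0,20],[0,0,0,0,-0.006,0,20],[0,0,0,0,-0.006,0,20],[0,0,0,0,-0.006,0,20],[0,0,0,0,-0.006,0,20],[0,0,0,0,0,0,20]],
])

```text
time: 4.88
ee_pos: [0.5593, -0.1632, 0.0125]
eef_rot: [0.995, -0.1, -0.0, -0.0]
ft_force: [0.5, 1.1, -0.9]
width: 0.0171
```

```bash
python3 shot.py 2
```

```text
4.975 [ 0.55901154 -0.16399223  0.01240362] [-0.08603258 -0.74445205 -0.42001061]
```

View pics/z2_side.png

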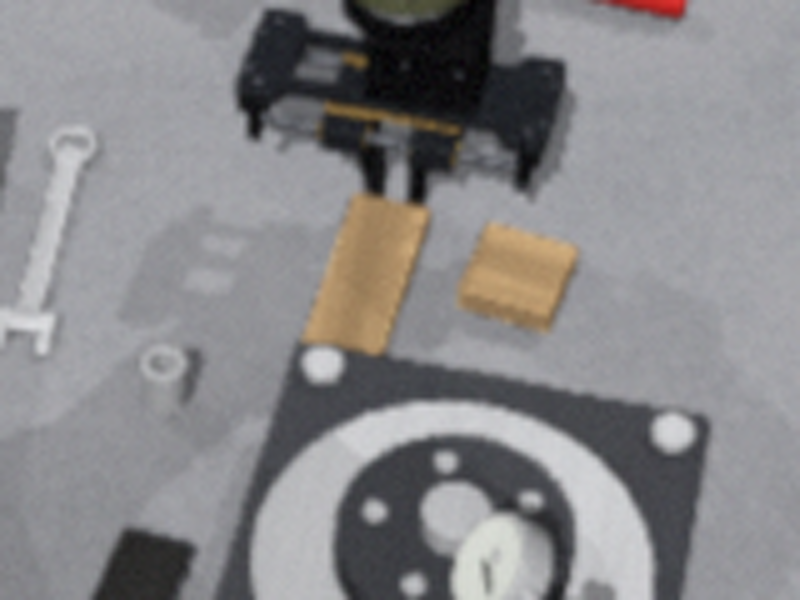

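View pics/z2_scene.png

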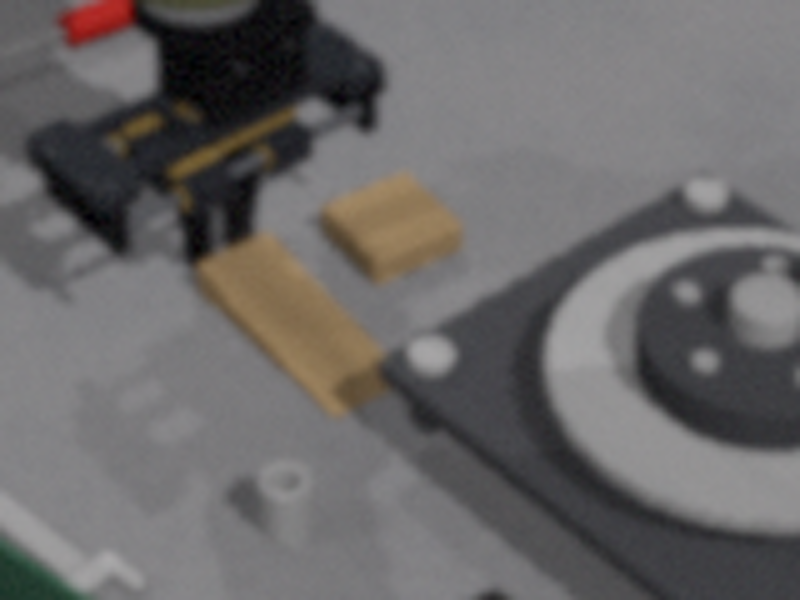

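```bash
cat > wfit.py <<'E'
from h import *
import pickle
foot=np.array([.5948,.0208])
def run(k,heelS,heelC,tipC,edgeS,x0):
    # heel [left(world +x side in side img? ) ...] given as (wedge -y corner, +y corner); edges: (pix, side sign)
    d=pickle.load(open(f'cams{k}.pkl','rb'));S,C=d['side'],d['scene']
    zs=lambda a:np.array(a,float)/5+[270,140]
    zc=lambda a:np.array(a,float)/5+[240,130]
    H=[[-.065,-.025,.021],[-.065,.025,.021]]
    def res(p):
        r=[]
        if heelS:r+=list((proj(S,pts(p,H))-zs(heelS)).ravel())
        if heelC:r+=list((proj(C,pts(p,H))-zc(heelC)).ravel())
        for q,s in tipC:r+=list((proj(C,pts(p,[[.065,s*.025,.002]]))-zc([q])).ravel())
        for cam,q,s in edgeS:
            c,z=(S,zs) if cam=='S' else (C,zc)
            a,b=proj(c,pts(p,[[-.065,s*.025,.021],[.065,s*.025,.002]]));n=np.array([-(b-a)[1],(b-a)[0]])/np.linalg.norm(b-a)
            r.append(n@(z(q)-a))
        return np.array(r)
    s=least_squares(res,x0,loss='soft_l1');p=s.x
    c,s2=np.cos(p[2]),np.sin(p[2]);dd=foot-p[:2]
    print('wedge',p.round(4),'res',s.fun.round(1) if 0 else res(p).round(1),'foot_in_wedge',(c*dd[0]+s2*dd[1]).round(4),(-s2*dd[0]+c*dd[1]).round(4))
    h=p[:2]-.065*np.array([c,s2]);u=foot-h;print('heel',h,'bearing heel->foot',np.arctan2(u[1],u[0]))
E
python3 - <<'E'
from wfit import *
# wedge +y is left of heading = world -x = right in side img?? heading +y world; left = -x world = right in side img
run(2,[[357,195],[429,208]],[[198,265],[270,235]],[([340,415],-1)],[('S',[303,340],-1),('S',[387,345],1)],[.58,-.09,1.37])
E
```

```text
wedge [ 0.5729 -0.0855  1.3474] res [-0.6 -1.6  0.4 -0.9  0.3  0.5  0.5 -0.7  0.3  0.9 -0.1 -0. ] foot_in_wedge 0.1085 0.0022
heel [ 0.55851426 -0.14883556] bearing heel->foot 1.3600678993285475
```

The wedge is now lined up: lateral offset 2 mm, with 98 mm left before it meets the foot. I'll push 80 mm straight on.

Emit:
arm_command([
  [[0,0,0,0,-0.006,0,20],[0,0,0,0,-0.006,0,20],[0,0,0,0,-0.006,0,20],[0,0,0,0,-0.006,0,20],[0,0,0,0,-0.006,0,20],[0,0,0,0,-0.006,0,20],[0,0,0,0,-0.006,0,20],[0,0,0,0,-0.006,0,20],[0,0,0,0,-0.006,0,20],[0,0,0,0,-0.006,0,20],[0,0,0,0,-0.006,0,20],[0,0,0,0,-0.005,0,20],[0,0,0,0,-0.004,0,20],[0,0,0,0,-0.003,0,20],[0,0,0,0,0,0,20]],
])

```text
time: 6.85
ee_pos: [0.5748, -0.0875, 0.0126]
eef_rot: [0.995, -0.1, 0.0, -0.0]
ft_force: [0.4, -0.7, 0.1]
width: 0.0172
```

```bash
python3 shot.py 3
```

```text
6.95 [ 0.57474903 -0.08779415  0.012568  ] [-0.80540147  0.10644168 -0.11186407]
```

View pics/z3_side.png

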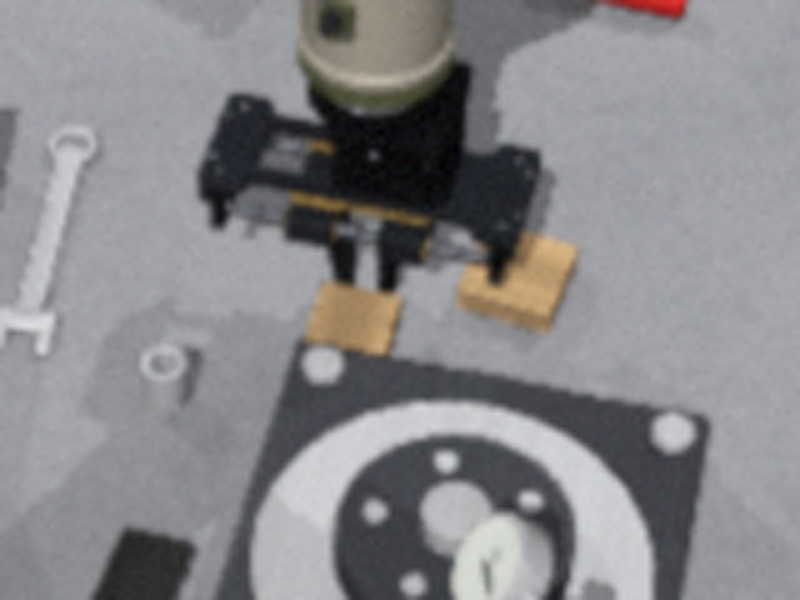

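View pics/z3_scene.png

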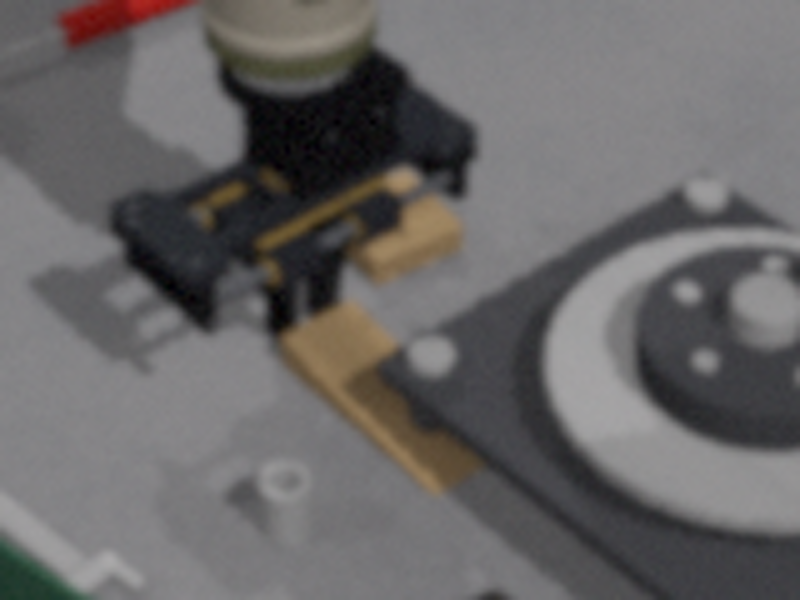

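```bash
python3 - <<'E'
from wfit import *
run(3,[[323,283],[403,295]],[[283,340],[353,303]],[([437,492],-1)],[('S',[306,335],-1),('S',[388,352],1)],[.58,-.0,1.37])
E
```

```text
wedge [ 0.5867 -0.0101  1.3734] res [-0.1 -1.4 -0.  -0.6  0.1 -0.2  0.6 -0.6  0.6  1.2 -0.2 -0.4] foot_in_wedge 0.0319 -0.0018
heel [ 0.57399516 -0.07388005] bearing heel->foot 1.354495540714078
```

Offset is −2 mm, with about 22 mm to first contact. From here I push in small steps and watch the force.

Emit:
arm_command([
  [[0,0,0,0,-0.004,0,20],[0,0,0,0,-0.004,0,20],[0,0,0,0,-0.004,0,20],[0,0,0,0,-0.003,0,20],[0,0,0,0,-0.002,0,20],[0,0,0,0,0,0,20]],
])

```text
time: 7.7
ee_pos: [0.5782, -0.0709, 0.0126]
eef_rot: [0.995, -0.1, 0.0, -0.0]
ft_force: [-0.3, -0.1, 0.1]
width: 0.0173
```

Emit:
arm_command([
  [[0,0,0,0,-0.001,0,20],[0,0,0,0,-0.001,0,20],[0,0,0,0,0,0,20]],
])

```text
time: 8.07
ee_pos: [0.5785, -0.0691, 0.0126]
eef_rot: [0.995, -0.1, 0.0, 0.0]
ft_force: [-0.3, -0.2, 0.7]
width: 0.0172
```

Emit:
arm_command([
  [[0,0,0,0,-0.001,0,20],[0,0,0,0,-0.001,0,20],[0,0,0,0,0,0,20]],
])

```text
time: 8.45
ee_pos: [0.5789, -0.067, 0.0126]
eef_rot: [0.995, -0.1, 0.0, -0.0]
ft_force: [-0.8, -1.1, -0.0]
width: 0.0174
```

Emit:
arm_command([
  [[0,0,0,0,-0.001,0,20],[0,0,0,0,0,0,20]],
])

```text
time: 8.7
ee_pos: [0.5791, -0.0664, 0.0126]
eef_rot: [0.995, -0.1, 0.0, 0.0]
ft_force: [-1.2, -2.0, 0.2]
width: 0.0174
```

Force is starting to rise, and the TCP has stopped keeping up with the command.

Emit:
arm_command([
  [[0,0,0,0,-0.001,0,20],[0,0,0,0,0,0,20]],
])

```text
time: 8.95
ee_pos: [0.5793, -0.0659, 0.0126]
eef_rot: [0.995, -0.101, 0.0, 0.0]
ft_force: [-0.9, -5.1, 2.1]
width: 0.0176
```

Emit:
arm_command([
  [[0,0,0,0,-0.001,0,20],[0,0,0,0,0,0,20]],
])

```text
time: 9.2
ee_pos: [0.5794, -0.0654, 0.0126]
eef_rot: [0.995, -0.101, -0.0, 0.001]
ft_force: [-1.0, -6.7, 1.5]
width: 0.0173
```

Emit:
arm_command([
  [[0,0,0,0,-0.001,0,20],[0,0,0,0,0,0,20]],
])

```text
time: 9.45
ee_pos: [0.5794, -0.0651, 0.0126]
eef_rot: [0.995, -0.101, -0.0, 0.001]
ft_force: [-1.0, -7.8, 2.3]
width: 0.0181
```

Emit:
arm_command([
  [[0,0,0,0,-0.001,0,20],[0,0,0,0,0,0,20]],
])

```text
time: 9.7
ee_pos: [0.5795, -0.0649, 0.0126]
eef_rot: [0.995, -0.101, -0.0, 0.001]
ft_force: [-1.8, -10.5, 3.1]
width: 0.0174
```

Emit:
arm_command([
  [[0,0,0,0,-0.001,0,20],[0,0,0,0,0,0,20]],
])

```text
time: 9.95
ee_pos: [0.5795, -0.0646, 0.0126]
eef_rot: [0.995, -0.101, -0.0, 0.002]
ft_force: [-2.8, -12.5, 4.3]
width: 0.0173
```

```bash
python3 shot.py 4
```

```text
10.05 [ 0.57955091 -0.06467628  0.01257933] [ -4.04134979 -12.02302008   3.30610089]
```

View pics/z4_scene.png

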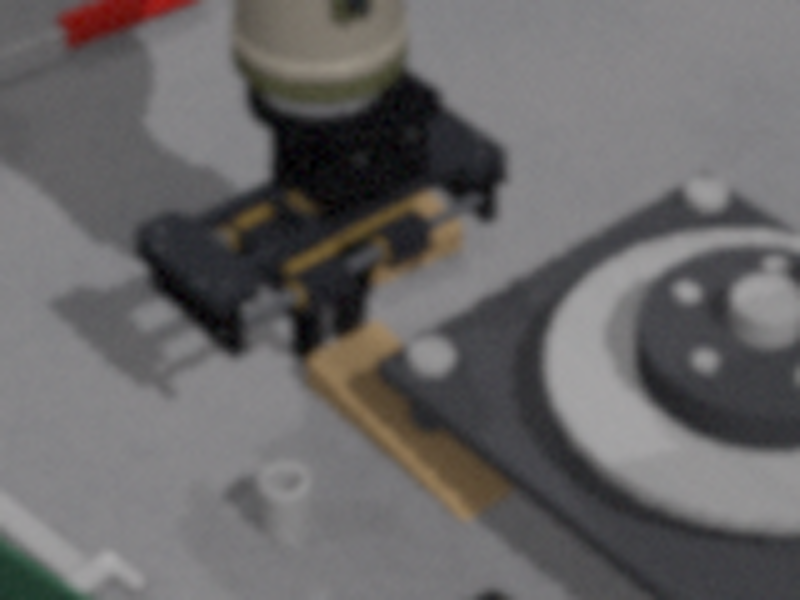

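View pics/z4_side.png

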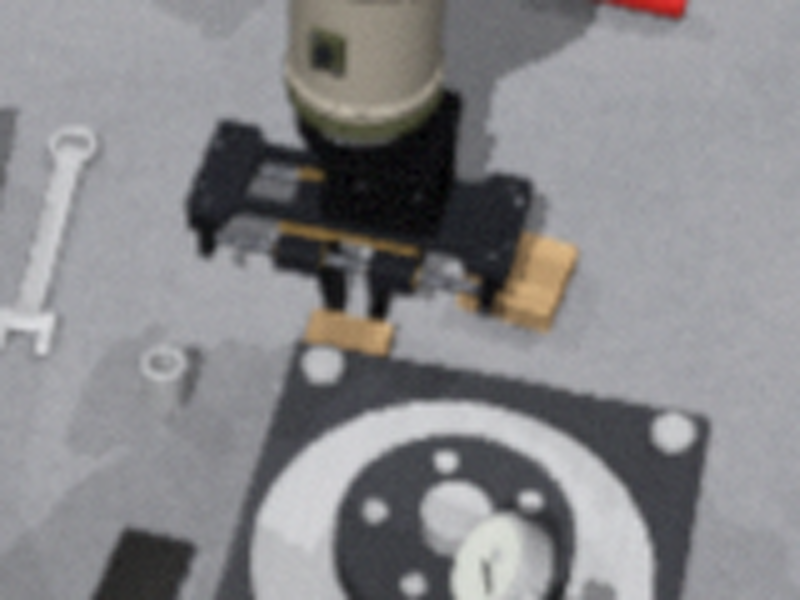

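Push reached about 12 N with almost no further motion, so the wedge looks tight. Next I back straight off, rise, and close the fingers.

Emit:
arm_command([
  [[0,0,0,0,0.004,0,20],[0,0,0,0,0.006,0,20],[0,0,0,0,0.01,0,20],[0,0,0,0,0.015,0,20],[0,0,0,0,0,-0.02,0],[0,0,0,0,0,-0.04,0],[0,0,0,0,0,-0.04,0],[0,0,0,0,0,0,0],[0,0,0,0,0,0,0]],
])

```text
time: 11.18
ee_pos: [0.5731, -0.0954, 0.113]
eef_rot: [0.995, -0.1, 0.0, 0.0]
ft_force: [0.2, -0.4, -0.3]
width: 0.0006
```

```bash
python3 shot.py 5
```

```text
11.275 [ 0.57247443 -0.09545891  0.11183137] [ 0.55252518  0.51613758 -0.31942587]
```

View pics/z5_scene.png

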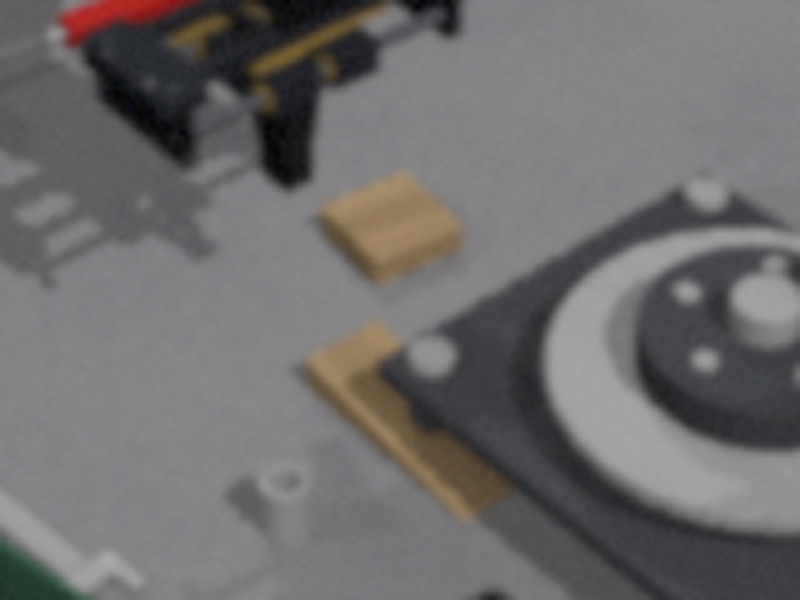

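View pics/z5_side.png

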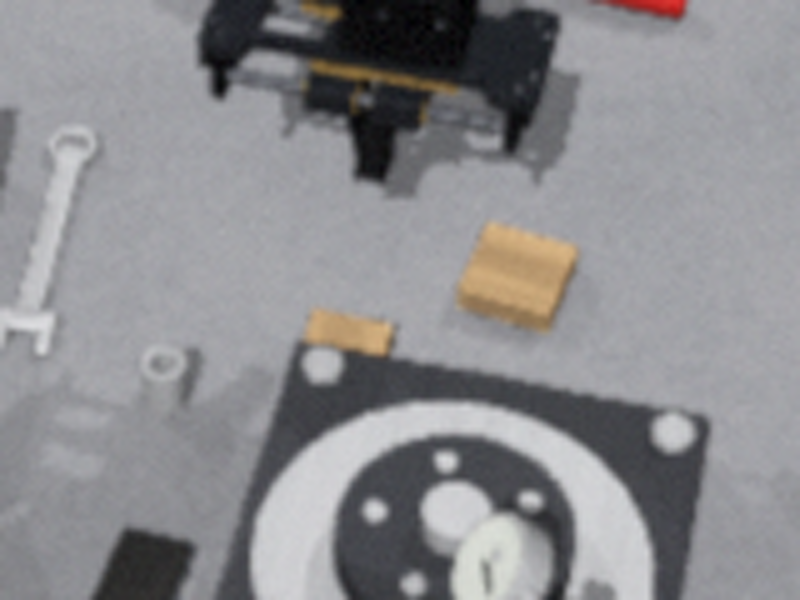

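```bash
python3 - <<'E'
from wfit import *
run(5,[[308,308],[392,318]],[[308,365],[380,323]],[([467,520],-1)],[('S',[306,335],-1),('S',[388,355],1)],[.59,.01,1.37])
t=foot-np.array([.5725,-.0955]);a=1.3705
u=np.array([np.cos(a),np.sin(a)]);print('tool dy',-(t@u),'dx',t@[np.sin(a),-np.cos(a)])
E
```

```text
wedge [0.5915 0.0121 1.3858] res [ 0.7 -0.9  0.1  0.2  0.1 -0.5  0.1 -0.3  0.7  0.6 -0.7 -1. ] foot_in_wedge 0.0091 -0.0016
heel [ 0.57957211 -0.05175173] bearing heel->foot 1.363909356899105
tool dy -0.11841169354388889 dx -0.0012848470991294978
```

Foot sits 9 mm ahead of the wedge's middle and 2 mm off its centre line. Now over to the cap.

Emit:
arm_command([
  [[0,0,0,0,-0.02,0,0],[0,0,0,0,-0.02,0,0],[0,0,0,0,-0.02,0,0],[0,0,0,0,-0.02,0,0],[0,0,0,0,-0.02,0,0],[0,0,0,0,-0.018,0,0],[0,0,0,0,0,0.015,0],[0,0,0,0,0,0.012,0],[0,0,0,0,0,0,0]],
])

```text
time: 12.4
ee_pos: [0.5956, 0.0187, 0.0837]
eef_rot: [0.995, -0.101, -0.001, 0.0]
ft_force: [0.3, -0.4, -0.1]
width: 0.0005
```

```bash
python3 shot.py 6
```

```text
12.5 [0.59656415 0.01921664 0.08530966] [-0.56519302 -0.73617003 -0.39392176]
```

View pics/z6_scene.png

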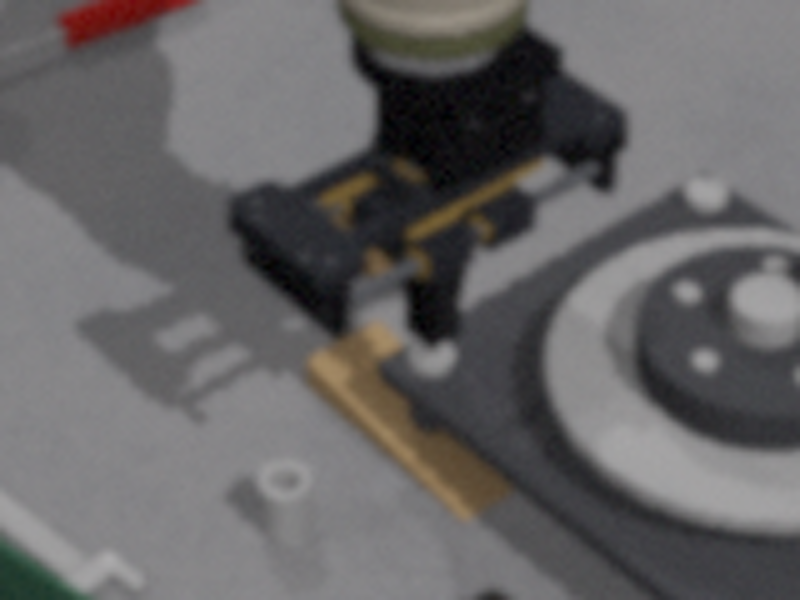

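View pics/z6_side.png

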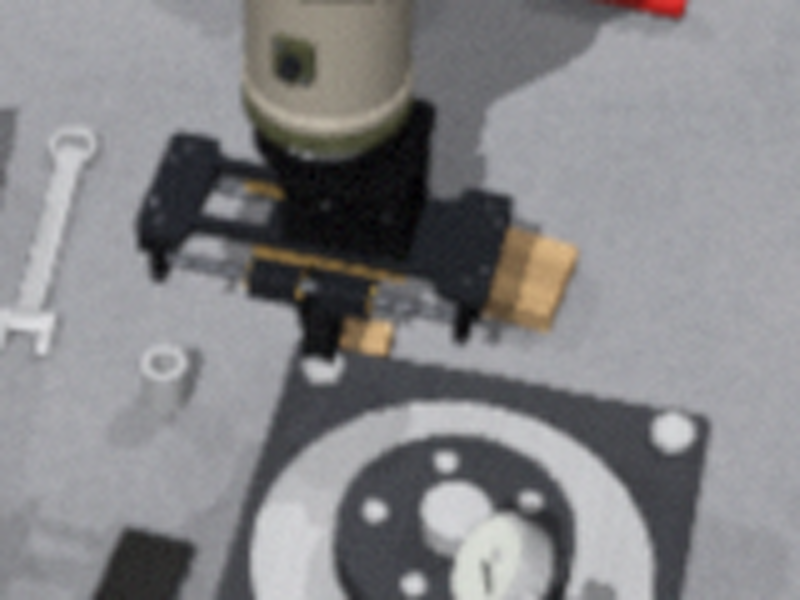

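The closed fingertips are right above the cap: scene (437,340), side (322,355). I'll lower gently until there is force.

Emit:
arm_command([
  [[0,0,0,0,0,0.005,0],[0,0,0,0,0,0.004,0],[0,0,0,0,0,0.002,0],[0,0,0,0,0,0,0]],
])

```text
time: 13.0
ee_pos: [0.5966, 0.02, 0.0744]
eef_rot: [0.995, -0.1, -0.0, 0.0]
ft_force: [0.3, 0.1, -0.4]
width: 0.0006
```

Emit:
arm_command([
  [[0,0,0,0,0,0.001,0],[0,0,0,0,0,0.001,0],[0,0,0,0,0,0,0]],
])

```text
time: 13.38
ee_pos: [0.5967, 0.0201, 0.0726]
eef_rot: [0.995, -0.1, 0.0, 0.0]
ft_force: [-0.0, -0.1, -0.6]
width: 0.0006
```

Emit:
arm_command([
  [[0,0,0,0,0,0.001,0],[0,0,0,0,0,0,0]],
])

```text
time: 13.62
ee_pos: [0.5967, 0.02, 0.0724]
eef_rot: [0.995, -0.1, 0.0, 0.0]
ft_force: [-4.6, -0.8, 9.7]
width: 0.0008
```

Emit:
arm_command([
  [[0,0,0,0,0,0.0005,0],[0,0,0,0,0,0,0],[0,0,0,0,0,0,0],[0,0,0,0,0,0,0]],
])

```text
time: 14.12
ee_pos: [0.5968, 0.02, 0.0724]
eef_rot: [0.995, -0.1, 0.0, 0.0]
ft_force: [-6.5, -1.7, 13.5]
width: 0.0008
```

```bash
python3 shot.py 7
```

```text
14.225 [0.59677253 0.02002069 0.07239231] [-5.72149366 -0.94534679 13.42141971]
```

The corner held at z = 0.0724 under 13.5 N. Lifting clear and backing away.

Emit:
arm_command([
  [[0,0,0,0,0,-0.004,0],[0,0,0,0,0,-0.01,0],[0,0,0,0,0,-0.03,0],[0,0,0,0,0,-0.04,0],[0,0,0,0,0.04,-0.03,0],[0,0,0,0,0.04,0,0],[0,0,0,0,0.04,0,0],[0,0,0,0,0.03,0,0],[0,0,0,0,0,0,0],[0,0,0,0,0,0,0],[0,0,0,0,0,0,0]],
])

```text
time: 15.6
ee_pos: [0.567, -0.1255, 0.1852]
eef_rot: [0.995, -0.099, 0.0, -0.0]
ft_force: [-0.6, -0.3, 0.2]
width: 0.0006
```

```bash
python3 shot.py 8
```

```text
15.7 [ 0.56692662 -0.12589095  0.18511402] [ 0.14015142  0.29847453 -0.4915017 ]
```

View pics/z8_scene.png

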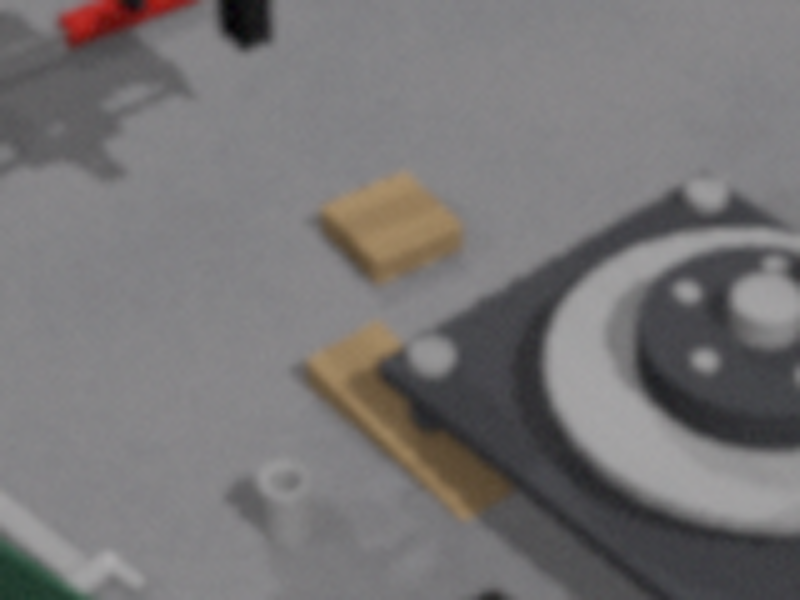

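View pics/z8_side.png

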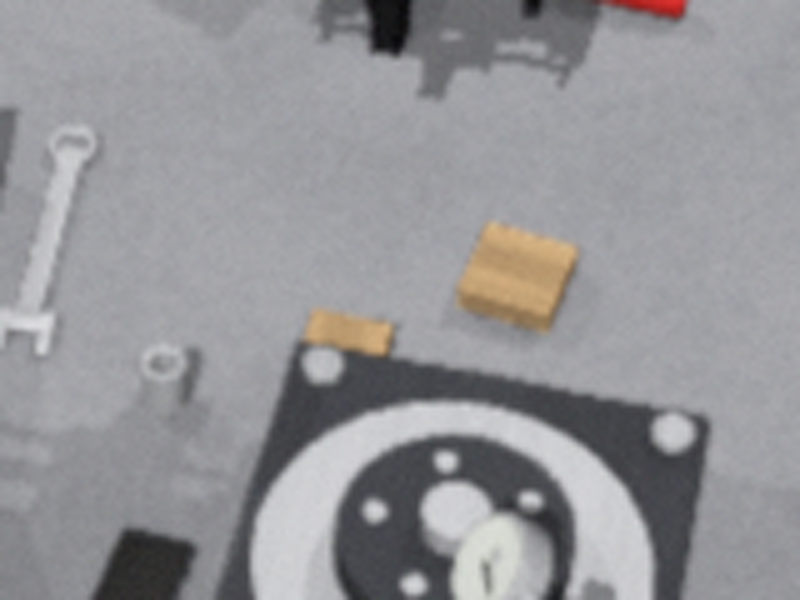

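The wedge heel (scene (310,365), side (350,315)), the stand caps and the bystanders are in the same pixels as before the press, and the robot is clear. Handing in.

```bash
python3 -c "
from bench import *
print(close_job())"
```

```text
the job is handed in; nothing more can be done
None
```

The wedge is tight under the short foot, the corner held when I pressed the cap, and I handed the job in at about 15.7 s. No verdict was reported.

- **Wedge:** I pushed it along the bench with both fingertips on its heel, turning it about 0.15 rad so it pointed at the foot. It went in until the push rose to about 12 N and it nearly stopped moving. The camera fit then put the foot 9 mm ahead of the wedge's middle and 2 mm off its centre line.
- **Press check:** With the fingers closed I pressed the cap with about 13.5 N for roughly half a second. The fingertip height stayed at 72.4 mm while the force rose from 9.7 to 13.5 N, so the corner did not sink. There was also about 6 N of sideways force during the press.
- **Final view:** After I backed off, the wedge, the stand's two visible caps and the nearby bystanders were in the same places in both cameras as before the press. The mug, screwdriver and grease can were mostly outside that close-up, but the arm's path stayed clear of them.
- **Not measured:** I could not measure the stand's tilt or the foot-to-wedge force directly. Those rest on the push and press forces and the pictures. No check failed or disagreed.

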